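# Clear the shoe-polishing board and slide the wax pan to its place

### The arm

A 6-joint arm with a two-finger parallel gripper is mounted at the origin on the work surface. World frame = base frame: x ahead of the robot, y to its left, z up, the work surface at z = 0. Lengths are in m, angles in rad, forces in N, time in s.
With the tool pointing down it reaches from about 0.225 to 0.875 m from the base axis. Payload 3.4 kg.
Tool frame: the origin (TCP) lies at the very end of the fingers, on their centre line; the grasp point (between the pads) lies 19 mm behind it (manip.tcp_to_grasp is the distance from the TCP to the grasp point, in m); z points along the fingers, y is the line along which they close (so a half turn about z gives the same grasp; the last joint's range is limited). The gripper opens to 85 mm and grips with 20 to 120 N. Pads are 22 mm wide; open, the fingers measure 114 mm over their backs; the gripper's body (76 mm by 85 mm) begins 54 mm behind the grasp point. The pads swing forward as they close: fully open they stand 13 mm farther back than shut.
Start: joints at [1.029, 0.276, 1.505, -0, 1.361, -0.121], TCP at [0.235, 0.525, 0.231] pointing down, gripper open.
Joint ranges: [-2.89, 2.89], [-0.75, 2.08], [0.22, 2.7], [-1.18, 4.32], [0.11, 2.71], [-2.7, 2.7]. Speed limits (rad/s): [2.57, 2.57, 3.14, 3.14, 3.14, 3.14].

### API

Orientations are given as a unit quaternion [w, x, y, z].
In Python, from rig import status, get_image, job, manip gives the robot as it stands.
- The arm moves only by the tool apply_moves, never from a script. Its arguments are lists of equal length, an entry for each row: "xyz": the shift along the tool's x, y, z each as a share of 0.3 m, from -1 to 1, a list of three; "rot": the turn, a rotation vector about the tool's x, y, z each as a share of 60 degrees, from -1 to 1, a list of three; "hand": the opening, from -1 (shut) to 1 (fully open). A call has 1 to 8 rows; each row shifts and turns the commanded pose from where the row before left it, along the tool's axes as they then stand; what a row does not reach is not made up. A row lasts 1/8 s, in which the tool goes at most 62.5 mm and 10.7 degrees, less where a joint would pass 70% of its speed; a pose out of reach is approached as far as the arm can. A call with a number of a shift or a turn outside -1 to 1 is refused whole. A call with a gripper value outside its range is refused whole. The fingers move at their own pace and stop on an object; "force" is the grip in N (left out, the last holds). Time passes only in rows, so rows that do not move let the fingers close. It gives the time, the measured TCP pose, the force, the opening and the grip force at its end, in the units of the state.
- status.get_state(): the state, without advancing time (a new reading comes with each control period).
- get_image(name): name is "scene" or "top" or "wrist"; returns a dict with "pixels" (420x560x3 uint8, red, green, blue), "fovy" (degrees; the focal length in pixels is half the picture's height over the tangent of half this angle, whatever the lens; pixels are square), "cx", "cy" (the principal point, pixels), "origin" and "orientation" of the camera in the world; the wrist camera has in their place "tool_from_camera" (4x4, takes a point from camera to tool coordinates, whose origin is the TCP and whose axes are the flange's). Camera axes: x right, y down, z forward; pixel columns grow to the right and rows downward; lengths in m; the calibration is good to about 2 mm. A picture is of the moment at which its call begins: read the wrist's pose just before it. There is no depth.
- job.sign_off(): hands the job in; it is judged then, once.
The state is a dict: "clock": time; "qpos": joint angles; "qd": joint speeds; "effort": joint torques, N m; "position": TCP position; "ee_rot": TCP orientation; "contact_force": force on the tool from outside, world axes, zero at the start; "moment": the same for the moment, N m; "width": finger opening in m; "gripper_force": force on a finger pad.
Only numpy, scipy, OpenCV 4.12 (cv2) and the standard library are available. Lean on these libraries where they do the work, as an engineer would, in place of code of your own. Each camera call takes 0.05 s, during which the arm holds its last target. There are 200 camera calls.

### The job

Clear up the shoe-polishing board: lay the brush, bristles down, in the open drawer and push the drawer fully shut. Then slide the open wax pan along the board, never lifting or tilting it, from the round mark to the square mark where the brush was lying, so that its base stands wholly inside the square outline, and let go. Leave the shoe, the bottle and the tin where they are.

Things in the scene. Friction and masses are not known exactly. Their poses are not given: they have to be found in the camera images.
- brush: Shoe brush lying bristles down on the square mark: 150 mm long (its x), 46 wide (y), 44 high. Wooden back from 26 to 44 mm above the origin, black bristles (140 x 40) below. Origin at the centre of its underside (bristle tips), z up.
- pan: Open round steel pan full of hard dark wax, about 0.5 kg, standing on the round mark on the board: base 100 mm across, rim 112 mm across, 45 mm high. One flat bar handle along its own -x: from 52 to 178 mm from the pan's axis, 18 mm wide (y), from 32 to 44 mm above the origin. Origin at the centre of its underside, z up.
- square_mark: Square black outline on the wooden board, flat, inside 126 x 126 mm, outside 136 mm. Origin at its centre on the board's top face, which is 12 mm above the table; x and y along its sides. Its centre is 210 mm from the round mark's, along the board's length (y of both marks). The board is 330 x 400 mm, 12 mm thick and fixed, and reaches 85 mm from the marks' centre line towards the robot.
- round_mark: Round black outline on the same board, flat, inside diameter 126 mm. Origin at its centre on the board's top face, axes as those of the square mark.
- unit_drawer0 (a joint): Opening of the drawer in m: 0 shut, about 0.15 at the start, 0.166 at most. The drawer belongs to a low wooden unit, fixed on the table, 240 mm deep, 260 wide, 100 high, whose front faces the robot.
- drawer_floor (a point): Point on the drawer's inner floor that moves with it: x points into the unit (the shutting direction), y across, z up. The inner space runs in x from -78 to +117 mm, in y from -109 to +109 mm of this point; the walls rise 56 mm above the floor. With the drawer open by q, only x below q - 84 mm is uncovered by the unit's top, which is 78 mm above this floor.
- unit_drawer0_handle (a point): Middle of the drawer's steel bar handle, 120 mm long across the drawer's y, 35 mm in front of the drawer's front panel; axes as the drawer floor's.
- shoe: Black shoe, 220 mm long (its x), 77 wide, 77 high, standing at the far edge of the board; bystander. Origin at the centre of its sole.
- bottle: White bottle with black cap, 52 mm across, 140 high, standing at the far edge of the board; bystander. Origin at the centre of its underside.
- tin: Closed flat round tin, 84 mm across, 30 high, on top of the drawer unit; bystander. Origin at the centre of its underside.
Mind the look-alikes: they are no part of the job. Several things have the shape of the pan; the one meant has the colours described above.

How it is judged:
By the outcome, as a careful person would: the job done as asked, in the order asked, and still so for the second after the job is handed in, with the robot touching nothing.
It also fails if it takes over 72 s, if anything falls off the work surface, if the arm or the gripper's body presses on something with over 40 N, if the wrist force passes 120 N, or if a joint passes its speed limit or range.

## Working session

There is one attempt and no reset: what is moved stays moved. The work goes in short steps, Python scripts to look and compute and a tool call to move; the robot and the scene stay as the last step left them, time stands still between calls to the robot, and variables do not carry over. Pictures are saved under pics/ and viewed, at most 10 in all, crops included, and the job is handed in when it is done.

Besides the shell and the picture viewer there is one more tool, called after "Emit:" by a JSON object that holds its "op" and its "data". apply_moves: Moves the arm, as the interface text tells. Its arguments: {"type":"object","properties":{"xyz":{"type":"array","items":{"type":"array","items":{"type":"number","minimum":-1,"maximum":1}}},"rot":{"type":"array","items":{"type":"array","items":{"type":"number","minimum":-1,"maximum":1}}},"hand":{"type":"array","items":{"type":"number"}},"force":{"type":"number"}},"required":["xyz","rot","hand"]}

```bash
mkdir -p pics; ls; cat > h.py <<'E'
import numpy as np, cv2, pickle
from scipy.spatial.transform import Rotation as R
from rig import status, get_image, job, manip
def Rq(q): return R.from_quat([q[1],q[2],q[3],q[0]]).as_matrix()
def cam(name,save=None):
    s=status.get_state(); d=get_image(name)
    if name=="wrist":
        T=np.eye(4);T[:3,:3]=Rq(s["ee_rot"]);T[:3,3]=s["position"]
        T=T@np.array(d["tool_from_camera"]); d["M"]=T[:3,:3];d["o"]=T[:3,3]
    else:
        d["M"]=Rq(d["orientation"]);d["o"]=np.array(d["origin"])
    d["f"]=d["pixels"].shape[0]/2/np.tan(np.radians(d["fovy"])/2)
    if save:
        cv2.imwrite(f"pics/{save}.png",d["pixels"][:,:,::-1]); pickle.dump(d,open(f"pics/{save}.pkl","wb"))
    return d
def load(n): return pickle.load(open(f"pics/{n}.pkl","rb"))
def ray(d,uv):
    uv=np.atleast_2d(np.float64(uv)); v=np.c_[(uv-[d["cx"],d["cy"]])/d["f"],np.ones(len(uv))]
    return v@d["M"].T
def onz(d,uv,z):
    r=ray(d,uv); return d["o"]+r*((z-d["o"][2])/r[:,2])[:,None]
def proj(d,P):
    p=(np.atleast_2d(P)-d["o"])@d["M"]; return p[:,:2]/p[:,2:]*d["f"]+[d["cx"],d["cy"]]
def tri(d1,u1,d2,u2):
    a=ray(d1,u1)[0];b=ray(d2,u2)[0];A=np.c_[a,-b];t=np.linalg.lstsq(A,d2["o"]-d1["o"],rcond=None)[0]
    p=d1["o"]+a*t[0];q=d2["o"]+b*t[1]; return (p+q)/2,np.linalg.norm(p-q)
E
python3 - <<'E'
from h import *
s=status.get_state();print(s)
for n in("scene","top","wrist"):
    d=cam(n,n+"0");print(n,d["fovy"],d["cx"],d["cy"],d["o"],d["M"].round(3).tolist())
a=np.hstack([load("scene0")["pixels"],load("top0")["pixels"]]);print(a.shape)
E
```

```text
pics
{'clock': 0.0, 'qpos': array([ 1.02898773e+00,  2.76608383e-01,  1.50613468e+00, -1.13314168e-05,
        1.36068295e+00, -1.20992874e-01]), 'qd': array([ 4.55978664e-04,  1.07551983e-03, -9.84954792e-05, -1.31540014e-03,
       -6.89606749e-05,  8.34767232e-04]), 'effort': array([-1.21769190e-04, -4.16775477e+01, -2.45802283e+01, -5.84126974e-04,
        1.11642419e-02, -1.35252799e-05]), 'position': array([0.23462388, 0.52438149, 0.23043145]), 'ee_rot': array([-2.93018827e-04,  2.08857535e-01,  9.77945648e-01, -8.68601341e-04]), 'contact_force': array([ 1.09992394, -0.16883268,  0.17248876]), 'moment': array([-0.04727311,  0.0004617 , -0.0689952 ]), 'gripper_force': 0.0, 'width': 0.08522687652494287}
scene 54.32850649154905 282.92010878779485 214.60962075018978 [ 1.12728611 -0.50517152  1.11154097] [[0.476, 0.698, -0.535], [0.879, -0.388, 0.277], [-0.014, -0.602, -0.798]]
top 46.533939617601845 289.0408913497534 209.98736812355463 [ 0.36756542 -0.15132557  1.38134406] [[-0.023, -0.998, 0.057], [-1.0, 0.023, -0.006], [0.004, -0.057, -0.998]]
wrist 60.85663539776012 280.8528582785266 211.2879328623276 [0.17117832 0.55318842 0.37313434] [[0.408, 0.879, 0.249], [0.913, -0.392, -0.113], [-0.002, 0.273, -0.962]]
(420, 1120, 3)
```

View pics/scene0.png

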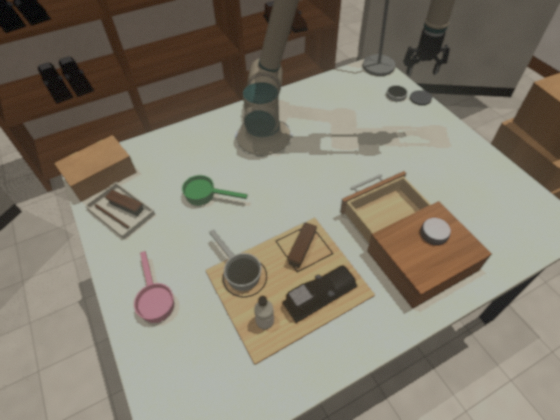

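View pics/top0.png

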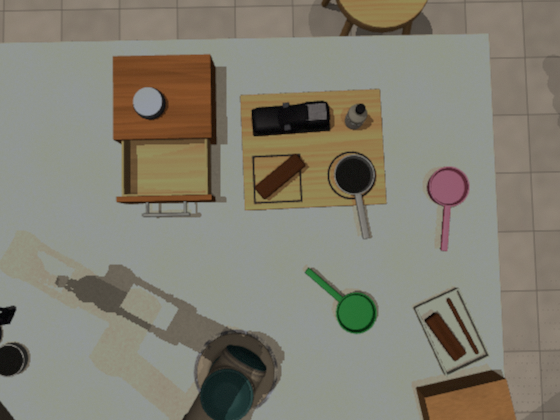

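The scene and top views agree. In top0:
- **Pan shapes:** steel pan at (354,175) on the round mark (the target), pink at (448,187), green at (356,313).
- **Brushes:** one on the square mark at (280,177) (the target), and another in a tray at (445,337).
- **Drawer:** handle at (172,212).

Next I make a close crop and rough measurements.

```bash
python3 - <<'E'
from h import *
t=load("top0");s=load("scene0")
c=cv2.resize(t["pixels"][40:250,100:400,::-1],None,fx=2.66,fy=2.66,interpolation=cv2.INTER_CUBIC)
cv2.imwrite("pics/crop0.png",c)
for n,uv,z in [("brush",(280,177),.056),("pan",(354,175),.057),("panhandle end",(366,237),.055),("sqcorners",(253,156),.012),("",(301,154),.012),("",(302,202),.012),("",(254,203),.012),("handle",(172,212),.05),("unitfrontL",(115,139),.1),("unitfrontR",(215,139),.1),("board",(240,95),.012),("",(381,90),.012),("",(386,204),.012),("",(244,209),.012)]:
    print(n,onz(t,uv,z)[0].round(3))
print(tri(t,(280,177),s,(302,245)),"brush");print(tri(t,(354,175),s,(243,272)),"pan")
print(tri(t,(172,212),s,(367,183)),"dh")
E
```

```text
brush [ 0.533 -0.136  0.056]
pan [ 0.534 -0.338  0.057]
panhandle end [ 0.365 -0.366  0.055]
sqcorners [ 0.6   -0.061  0.012]
 [ 0.603 -0.196  0.012]
 [ 0.467 -0.196  0.012]
 [ 0.467 -0.061  0.012]
handle [0.445 0.16  0.05 ]
unitfrontL [0.639 0.298 0.1  ]
unitfrontR [0.633 0.033 0.1  ]
board [ 0.776 -0.027  0.012]
 [ 0.782 -0.429  0.012]
 [ 0.456 -0.432  0.012]
 [ 0.451 -0.033  0.012]
(array([ 0.53681984, -0.13524474,  0.0307548 ]), np.float64(0.0013474961573294488)) brush
(array([ 0.53728946, -0.33957621,  0.03691388]), np.float64(0.0029992834951376294)) pan
(array([0.44702344, 0.16194293, 0.06896729]), np.float64(0.01324233107230424)) dh
```

View pics/crop0.png

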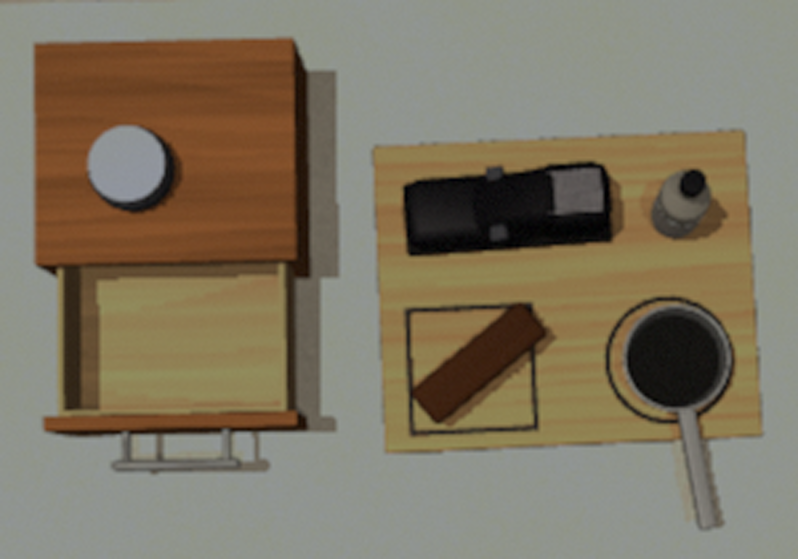

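The crop confirms the choice: the brown brush lies on the square outline, about (480,362) in the crop, and the steel pan with dark wax stands on the round outline at (675,358). I'll move over the scene with a wrist look at the drawer on the way.

Emit:
{"op": "apply_moves", "data": {"xyz": [[-0.132,-0.134,-0.04],[-0.132,-0.134,-0.04],[-0.132,-0.134,-0.04],[-0.132,-0.134,-0.04],[-0.132,-0.134,-0.04],[-0.132,-0.134,-0.04]], "rot": [[0,0,0],[0,0,0],[0,0,0],[0,0,0],[0,0,0],[0,0,0]], "hand": [1,1,1,1,1,1]}}

```text
clock: 0.9
position: [0.3534, 0.2059, 0.3036]
ee_rot: [0.0, 0.209, 0.978, 0.0]
contact_force: [1.1, 0.5, 0.2]
width: 0.0854
gripper_force: 0.0
```

```bash
python3 - <<'E'
from h import *
d=cam("wrist","w1");print(status.get_state()["position"],d["o"])
E
```

```text
[0.35659304 0.19956529 0.30513112] [0.28975014 0.23443661 0.44619021]
```

Emit:
{"op": "apply_moves", "data": {"xyz": [[-0.132,-0.134,0],[-0.132,-0.134,0],[-0.132,-0.134,0],[-0.132,-0.134,0],[-0.132,-0.134,0],[-0.132,-0.134,0]], "rot": [[0,0,0],[0,0,0],[0,0,0],[0,0,0],[0,0,0],[0,0,0]], "hand": [1,1,1,1,1,1]}}

```text
clock: 1.7
position: [0.4719, -0.1111, 0.3031]
ee_rot: [0.0, 0.209, 0.978, 0.0]
contact_force: [0.5, -0.4, 0.5]
width: 0.0852
gripper_force: 0.0
```

```bash
python3 - <<'E'
from h import *
d=cam("wrist","w2");print(status.get_state()["position"],d["o"])
a,b=[cv2.resize(load(n)["pixels"][:,:,::-1],(400,300)) for n in("w1","w2")]
cv2.imwrite("pics/w12.png",np.hstack([a,b]))
E
```

```text
[ 0.47491543 -0.11841257  0.30244912] [ 0.40835293 -0.08261521  0.44570621]
```

View pics/w12.png

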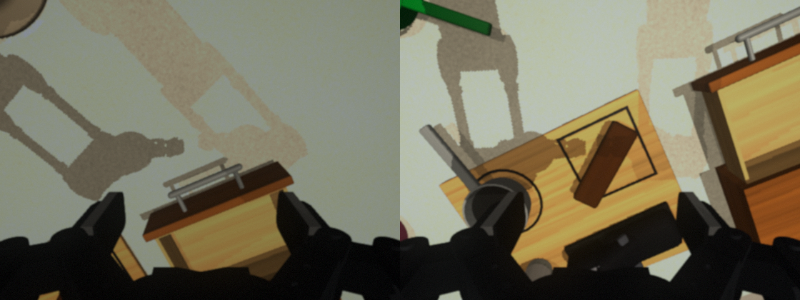

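The w12 view, scaled by 1.4 to full w2 pixels, shows:
- **Brush:** about (290,231).
- **Square corners:** about (221,196), (319,150), (358,245).
- **Pan:** about (140,280), partly behind the finger.
- **Drawer front and handle:** upper right.

Next step is to measure these properly.

```bash
cat > m.py <<'E'
from h import *
def brush(d,box):
    x0,y0,x1,y1=box; p=d["pixels"].astype(int); r,g,b=p[...,0],p[...,1],p[...,2]
    m=((r>1.45*g)&(r<135)&(r>35)&(r-b>20)).astype(np.uint8); k=np.zeros_like(m);k[y0:y1,x0:x1]=m[y0:y1,x0:x1]
    k=cv2.morphologyEx(k,cv2.MORPH_OPEN,np.ones((3,3)))
    c=max(cv2.findContours(k,0,2)[0],key=cv2.contourArea); return c,cv2.minAreaRect(c)
def corners(d,pts):
    g=cv2.cvtColor(d["pixels"],cv2.COLOR_RGB2GRAY)
    return cv2.cornerSubPix(g,np.float32(pts).reshape(-1,1,2),(5,5),(-1,-1),(3,50,.01)).reshape(-1,2)
def rep(d,rect,z):
    b=onz(d,cv2.boxPoints(rect),z); e=b[1]-b[0];f=b[2]-b[1]
    L=e if np.linalg.norm(e)>np.linalg.norm(f) else f
    print("rect c",onz(d,rect[0],z)[0].round(4),"sizes",np.linalg.norm(e).round(4),np.linalg.norm(f).round(4),"yaw",np.degrees(np.arctan2(L[1],L[0])).round(1))
E
python3 - <<'E'
from m import *
d=cam("wrist","w3");t=load("top0");s=load("scene0")
print(status.get_state()["position"],status.get_state()["ee_rot"])
c,r=brush(d,(230,150,360,310));print(r);rep(d,r,.056)
c,rt=brush(t,(250,150,310,205));print(rt);rep(t,rt,.056)
c,rs=brush(s,(275,215,330,275));print(rs)
print("tri",tri(d,r[0],t,rt[0]),tri(d,r[0],s,rs[0]),tri(t,rt[0],s,rs[0]))
q=corners(d,[(221,196),(319,150),(358,245)]);P=onz(d,q,.012);print(q.tolist(),P.round(4).tolist(),np.linalg.norm(np.diff(P,axis=0),axis=1))
qt=corners(t,[(253,156),(301,154),(302,202),(254,203)]);P=onz(t,qt,.012);print(qt.tolist(),P.round(4).tolist(),np.linalg.norm(np.diff(P,axis=0),axis=1),P.mean(0))
for i,j in((0,3),(1,0),(2,1),(0,1),(1,2),(0,0)):
  pass
for i in range(3):
  print([tri(d,q[i],t,qt[j])for j in range(4) if np.linalg.norm(onz(d,q[i],.012)-P[j])<.05])
E
```

```text
[ 0.47341646 -0.11447267  0.30227992] [ 2.12119318e-04  2.11603348e-01  9.77354828e-01 -1.23245030e-03]
((293.2305603027344, 224.628662109375), (40.045249938964844, 124.66419982910156), 29.167613983154297)
rect c [ 0.533  -0.1309  0.056 ] sizes 0.147 0.0445 yaw 127.4
((279.6885070800781, 175.92623901367188), (16.388721466064453, 53.90353012084961), 50.194427490234375)
rect c [ 0.5363 -0.1354  0.056 ] sizes 0.1475 0.045 yaw -51.3Traceback (most recent call last):
  File "<stdin>", line 6, in <module>
  File "m.py", line 6, in brush
    c=max(cv2.findContours(k,0,2)[0],key=cv2.contourArea); return c,cv2.minAreaRect(c)
ValueError: max() iterable argument is empty
```

```bash
python3 - <<'E'
from m import *
t=load("top0");s=load("scene0")
for i in range(3):
  d=cam("wrist",f"w4{i}");st=status.get_state();print(st["clock"],st["position"].round(4),st["ee_rot"].round(4),st["qpos"].round(4))
c,r=brush(d,(230,150,360,310));print(r);rep(d,r,.056)
rt=brush(t,(250,150,310,205))[1]
print("tri",tri(d,r[0],t,rt[0]))
print(s["pixels"][240:255:4,298:310:4].tolist())
q=corners(d,[(221,196),(319,150),(358,245)]);P=onz(d,q,.012);print(q.tolist(),P.round(4).tolist(),np.linalg.norm(np.diff(P,axis=0),axis=1))
qt=corners(t,[(253,156),(301,154),(302,202),(254,203)]);P=onz(t,qt,.012);print(qt.tolist(),P.round(4).tolist(),np.linalg.norm(np.diff(P,axis=0),axis=1),P.mean(0))
for i in range(3):
  print([tri(d,q[i],t,qt[j])for j in range(4) if np.linalg.norm(onz(d,q[i],.012)-P[j])<.05])
E
```

```text
1.85 [ 0.4721 -0.1116  0.3023] [-8.000e-04  2.109e-01  9.775e-01  1.000e-04] [-3.7570e-01  1.0550e-01  1.5508e+00 -1.0000e-04  1.4868e+00 -1.5215e+00]
1.9 [ 0.4715 -0.11    0.3025] [-1.000e-03  2.099e-01  9.777e-01  5.000e-04] [-3.7350e-01  1.0410e-01  1.5520e+00  7.0000e-04  1.4876e+00 -1.5214e+00]
1.95 [ 0.4712 -0.109   0.3028] [-8.000e-04  2.091e-01  9.779e-01  6.000e-04] [-3.7200e-01  1.0300e-01  1.5527e+00  9.0000e-04  1.4878e+00 -1.5215e+00]
((285.9717102050781, 231.65097045898438), (39.822723388671875, 123.93608093261719), 29.05460548400879)
rect c [ 0.533  -0.1311  0.056 ] sizes 0.1474 0.0445 yaw 127.5
tri (array([ 0.5395802, -0.1344745,  0.0339487]), np.float64(0.0015134064649649063))
[[[91, 71, 54], [90, 69, 55], [93, 73, 57]], [[92, 71, 54], [94, 73, 57], [92, 71, 54]], [[91, 69, 55], [93, 72, 55], [86, 68, 54]], [[91, 68, 53], [89, 66, 51], [104, 85, 63]]]
[[217.3361053466797, 195.943359375], [317.0696105957031, 149.51466369628906], [358.8610534667969, 244.40403747558594]] [[0.4692, -0.1955, 0.012], [0.4672, -0.0603, 0.012], [0.6016, -0.0578, 0.012]] [0.13520702 0.1344114 ]
[[252.79550170898438, 155.9102783203125], [298.96209716796875, 153.40899658203125], [301.4079284667969, 200.30409240722656], [254.47349548339844, 202.96749877929688]] [[0.6005, -0.0601, 0.012], [0.6047, -0.1907, 0.012], [0.4716, -0.1944, 0.012], [0.4671, -0.0623, 0.012]] [0.13065062 0.13311199 0.13211749] [ 0.53598981 -0.12687401  0.012     ]
[(array([ 0.47022072, -0.19465063,  0.01393045]), np.float64(0.002633394374609334))]
[(array([ 0.46784485, -0.06094446,  0.00561624]), np.float64(0.001976482879743661))]
[(array([ 0.59995299, -0.05916247,  0.0155234 ]), np.float64(0.002375536935024322))]
```

Emit:
{"op": "apply_moves", "data": {"xyz": [[0,0,0],[0,0,0],[0,0,0],[-0.096,0.058,0.15],[-0.096,0.058,0.15],[0,0,0],[0,0,0]], "rot": [[0,0,0.156],[0,0,0.156],[0,0,0.156],[0,0,0],[0,0,0],[0,0,0],[0,0,0]], "hand": [1,1,1,1,1,1,1]}}

```text
clock: 2.82
position: [0.534, -0.1323, 0.2141]
ee_rot: [-0.0, 0.439, 0.898, 0.0]
contact_force: [-0.4, -0.1, 0.1]
width: 0.0849
gripper_force: 0.0
```

```bash
python3 - <<'E'
from m import *
d=cam("wrist","w5");t=load("top0")
print(status.get_state()["position"],status.get_state()["ee_rot"],manip.tcp_to_grasp)
try:
  c,r=brush(d,(100,60,460,400));print(r);rep(d,r,.056)
  print("tri",tri(load("w42"),(286,231.6),d,r[0]))
except Exception as e: print(e)
E
```

```text
[ 0.53427647 -0.13263773  0.2149158 ] [8.39500313e-04 4.39228611e-01 8.98374911e-01 2.03207717e-04] 0.0187
((281.9999694824219, 190.99998474121094), (163.99996948242188, 53.99999237060547), 90.0)
rect c [ 0.5332 -0.13    0.056 ] sizes 0.0437 0.145 yaw -50.8
tri (array([ 0.53380438, -0.13096124,  0.05282067]), np.float64(0.0009261994171455223))
```

View pics/w5.png

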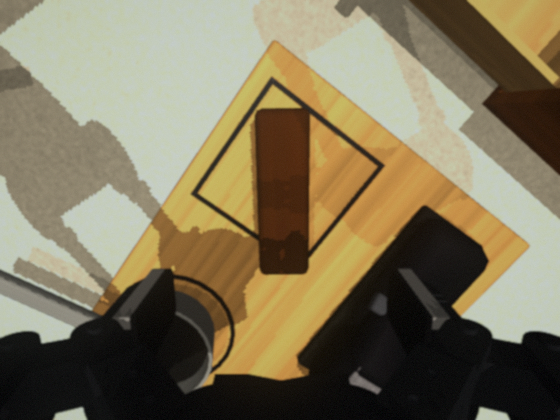

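The w5 view shows the brush centred at (282,191) between the fingers, at a measured top height of about 53 mm, which matches the 56 mm expected. I'll descend and grasp.

Emit:
{"op": "apply_moves", "data": {"xyz": [[0.006,0.003,0.16],[0,0,0.16],[0,0,0.16],[0,0,0.143],[0,0,0],[0,0,0],[0,0,0],[0,0,0]], "rot": [[0,0,0],[0,0,0],[0,0,0],[0,0,0],[0,0,0],[0,0,0],[0,0,0],[0,0,0]], "hand": [1,1,1,1,1,-1,-1,-1], "force": 40}}

```text
clock: 3.88
position: [0.5358, -0.1323, 0.029]
ee_rot: [0.002, 0.44, 0.898, 0.0]
contact_force: [-0.3, -0.0, 6.2]
width: 0.0452
gripper_force: 41.5
```

```bash
python3 - <<'E'
from m import *
# drawer measurement from w1 (lag), w5, w42, top
t=load("top0");
cv2.imwrite("pics/dr.png",np.hstack([cv2.resize(t["pixels"][110:230,105:225,::-1],(400,400),interpolation=cv2.INTER_CUBIC),cv2.resize(load("w42")["pixels"][0:300,360:560,::-1],(400,600))[:400]]))
E
```

```text
(no output)
```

View pics/dr.png

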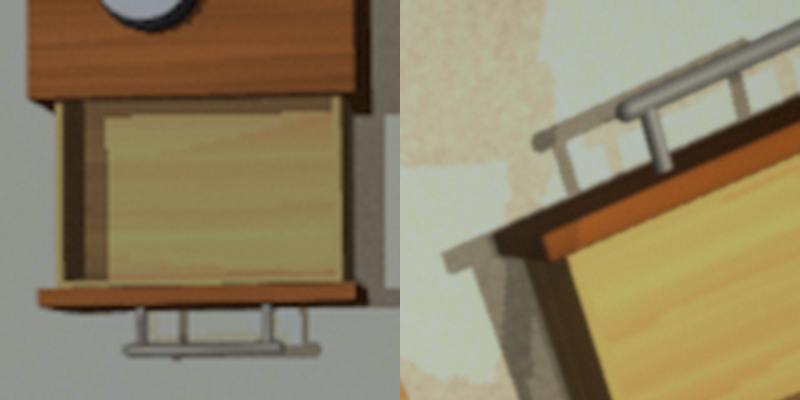

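Grasp holds at 45.2 mm. In dr.png the inner walls are at about x=62 and 342 in the crop, the front panel's back edge at y≈288, and the handle bar at (205,350).

Emit:
{"op": "apply_moves", "data": {"xyz": [[0,0,-0.1],[0,0,-0.2],[0,0,-0.2],[0,0,-0.1],[0,0,0]], "rot": [[0,0,0],[0,0,0],[0,0,0],[0,0,0],[0,0,0]], "hand": [-1,-1,-1,-1,-1]}}

```text
clock: 4.5
position: [0.5356, -0.1323, 0.2101]
ee_rot: [0.004, 0.44, 0.898, 0.0]
contact_force: [-0.6, 0.0, -3.0]
width: 0.0452
gripper_force: 42.1
```

```bash
python3 - <<'E'
from m import *
t=load("top0");w=load("w42")
T=lambda x,y:(105+(x+.5)*.3-.5,110+(y+.5)*.3-.5); W=lambda x,y:(360+((x-400)+.5)*.5-.5,(y+.5)*.5-.5)
for n,p,z in [("unit L",T(28,95),.1),("unit R",T(355,95),.1),("wallL in",T(65,100),.078),("wallR in",T(339,97),.078),("wallL in front",T(66,285),.078),("wallR in front",T(342,283),.078),("panel back R",T(356,284),.08),("panel back L",T(40,291),.08),("panel R",T(356,284),.1),("panel front L",T(40,306),.08),("panel front R",T(356,302),.08),("handle L",T(127,350),.06),("handle R",T(280,347),.06)]:
    print(n,onz(t,p,z)[0].round(4))
print("handle R end",tri(t,T(280,347),w,W(624,110)))
print("panel front R top corner",tri(t,T(356,302),w,W(545,238)),tri(t,T(356,285),w,W(552,258)))
st=status.get_state();print(st["position"],st["width"])
E
```

```text
unit L [0.6411 0.3027 0.1   ]
unit R [0.6354 0.0434 0.1   ]
wallL in [0.6411 0.2807 0.078 ]
wallR in [0.6386 0.0596 0.078 ]
wallL in front [0.4912 0.2804 0.078 ]
wallR in front [0.4878 0.0593 0.078 ]
panel back R [0.4865 0.0477 0.08  ]
panel back L [0.4866 0.3006 0.08  ]
panel R [0.4847 0.0447 0.1   ]
panel front L [0.4746 0.3006 0.08  ]
panel front R [0.4721 0.0479 0.08  ]
handle L [0.4388 0.2372 0.06  ]
handle R [0.4384 0.1132 0.06  ]
handle R end (array([0.43780008, 0.1127045 , 0.06243734]), np.float64(0.0010281783888812046))
panel front R top corner (array([0.47123272, 0.04371359, 0.10397525]), np.float64(0.002436551102925757)) (array([0.48369698, 0.0450216 , 0.09900064]), np.float64(0.0007236206195469732))
[ 0.53561731 -0.13233214  0.21010047] 0.045192710923519
```

Emit:
{"op": "apply_moves", "data": {"xyz": [[0,0,0],[0,0,0],[0,0,0],[0,0,0],[0.169,0.01,0],[0.169,0.01,0],[0.169,0.01,0],[0.169,0.01,0]], "rot": [[0,0,0.162],[0,0,0.162],[0,0,0.162],[0,0,0.162],[0,0,0],[0,0,0],[0,0,0],[0,0,0]], "hand": [-1,-1,-1,-1,-1,-1,-1,-1]}}

```text
clock: 5.5
position: [0.5485, 0.0723, 0.2045]
ee_rot: [-0.001, 0.714, 0.7, -0.001]
contact_force: [0.8, 0.4, -1.9]
width: 0.0456
gripper_force: 42.0
```

Emit:
{"op": "apply_moves", "data": {"xyz": [[0.169,0.01,0],[0.169,0.01,0],[0,0,0],[0,0,0]], "rot": [[0,0,0],[0,0,0],[0,0,0],[0,0,0]], "hand": [-1,-1,-1,-1]}}

```text
clock: 6.0
position: [0.5566, 0.1716, 0.2049]
ee_rot: [-0.001, 0.713, 0.701, -0.002]
contact_force: [0.5, -0.8, -1.9]
width: 0.0453
gripper_force: 42.0
```

```bash
python3 - <<'E'
from m import *
d=cam("wrist","w6");st=status.get_state();print(st["position"],st["ee_rot"],st["width"])
for n,P in [("wallRin",(.489,.06,.078)),("",(.638,.06,.078)),("handle",(.4386,.175,.062)),("panelfrontR",(.4735,.045,.1))]: print(n,proj(d,P).round(0))
E
```

```text
[0.55688119 0.17105305 0.20521651] [-4.03463419e-04  7.13808884e-01  7.00339310e-01 -1.25120926e-03] 0.0455725599431038
wallRin [[206. 328.]]
 [[378. 326.]]
handle [[138. 196.]]
panelfrontR [[183. 360.]]
```

View pics/w6.png

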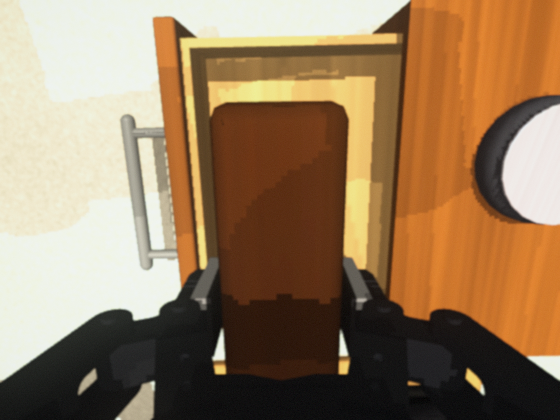

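w6 shows the brush (280,240) hanging over the open drawer. The handle bar centre at about (137,192) matches the predicted (138,196), so I'll lower it.

Emit:
{"op": "apply_moves", "data": {"xyz": [[0,0,0.13],[0,0,0.13],[0,0,0.13],[0,0,0.1],[0,0,0.03],[0,0,0.01],[0,0,0]], "rot": [[0,0,0],[0,0,0],[0,0,0],[0,0,0],[0,0,0],[0,0,0],[0,0,0]], "hand": [-1,-1,-1,-1,-1,-1,-1]}}

```text
clock: 6.92
position: [0.5587, 0.1718, 0.0485]
ee_rot: [0.001, 0.714, 0.7, 0.001]
contact_force: [0.4, -0.0, -1.5]
width: 0.0455
gripper_force: 41.9
```

Emit:
{"op": "apply_moves", "data": {"xyz": [[0,0,0.01],[0,0,0.01],[0,0,0]], "rot": [[0,0,0],[0,0,0],[0,0,0]], "hand": [-1,-1,-1]}}

```text
clock: 7.3
position: [0.5575, 0.1721, 0.0414]
ee_rot: [-0.0, 0.714, 0.701, -0.0]
contact_force: [0.7, -0.7, -1.6]
width: 0.0453
gripper_force: 41.9
```

Emit:
{"op": "apply_moves", "data": {"xyz": [[0,0,0.006],[0,0,0.004],[0,0,0]], "rot": [[0,0,0],[0,0,0],[0,0,0]], "hand": [-1,-1,-1]}}

```text
clock: 7.68
position: [0.5582, 0.1722, 0.039]
ee_rot: [0.0, 0.714, 0.701, 0.001]
contact_force: [-0.3, 0.9, 1.9]
width: 0.0452
gripper_force: 42.5
```

Contact at the floor. I release, back off, and get in front of the handle with fingers shut.

Emit:
{"op": "apply_moves", "data": {"xyz": [[0,0,0],[0,0,0],[0,0,0],[0,0,-0.1],[0,0,-0.19],[0,0,-0.19],[0,0,-0.06]], "rot": [[0,0,0],[0,0,0],[0,0,0],[0,0,0],[0,0,0],[0,0,0],[0,0,0]], "hand": [0.6,0.6,0.6,0.6,0.6,0.6,0.6]}}

```text
clock: 8.55
position: [0.5597, 0.1725, 0.2048]
ee_rot: [0.002, 0.714, 0.7, 0.003]
contact_force: [-0.1, 0.9, 0.2]
width: 0.0682
gripper_force: 0.0
```

Emit:
{"op": "apply_moves", "data": {"xyz": [[0,-0.18,0],[0,-0.18,0],[0,-0.18,0],[0,0,0]], "rot": [[0,0,0],[0,0,0],[0,0,0],[0,0,0]], "hand": [-1,-1,-1,-1]}}

```text
clock: 9.05
position: [0.3911, 0.1747, 0.2002]
ee_rot: [-0.001, 0.713, 0.701, -0.001]
contact_force: [1.1, 0.6, -0.5]
width: 0.0002
gripper_force: 0.0
```

```bash
python3 - <<'E'
from m import *
t=cam("top","top1");w=cam("wrist","w7");st=status.get_state();print(st["position"],st["width"],st["clock"])
cv2.imwrite("pics/d2.png",np.hstack([cv2.resize(t["pixels"][110:230,105:225,::-1],(400,400),interpolation=cv2.INTER_CUBIC),cv2.resize(w["pixels"][:,:,::-1],(400,300)).repeat(1,0)[:400] if 0 else cv2.copyMakeBorder(cv2.resize(w["pixels"][:,:,::-1],(400,300)),0,100,0,0,0)]))
E
```

```text
[0.39597692 0.17523228 0.20090527] -4.571889677098837e-05 9.15
```

View pics/d2.png

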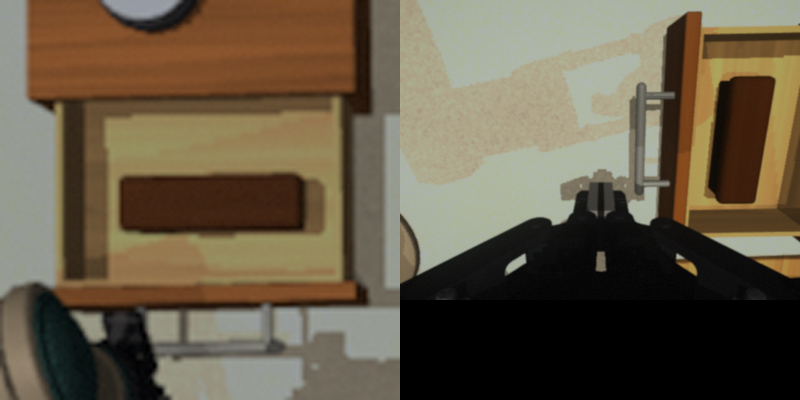

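Brush lies bristles down and level in the drawer at d2 (210,203), clear of the walls. I lower in front of the bar and push.

Emit:
{"op": "apply_moves", "data": {"xyz": [[0,0,0.172],[0,0,0.172],[0,0,0.172],[0,0,0],[0,0.05,0],[0,0.05,0],[0,0.06,0],[0,0.06,0]], "rot": [[0,0,0],[0,0,0],[0,0,0],[0,0,0],[0,0,0],[0,0,0],[0,0,0],[0,0,0]], "hand": [-1,-1,-1,-1,-1,-1,-1,-1]}}

```text
clock: 10.15
position: [0.464, 0.174, 0.0466]
ee_rot: [0.001, 0.714, 0.7, 0.001]
contact_force: [-1.2, 0.1, 0.6]
width: -0.0005
gripper_force: 0.8
```

Emit:
{"op": "apply_moves", "data": {"xyz": [[0,0.06,0],[0,0.06,0],[0,0.06,0],[0,0.06,0],[0,0.06,0],[0,0,0]], "rot": [[0,0,0],[0,0,0],[0,0,0],[0,0,0],[0,0,0],[0,0,0]], "hand": [-1,-1,-1,-1,-1,-1]}}

```text
clock: 10.9
position: [0.5542, 0.1721, 0.0455]
ee_rot: [0.001, 0.714, 0.7, 0.001]
contact_force: [0.1, -0.4, -0.8]
width: -0.0002
gripper_force: 0.0
```

Emit:
{"op": "apply_moves", "data": {"xyz": [[0,0.02,0],[0,0.02,0],[0,0.01,0],[0,0,0]], "rot": [[0,0,0],[0,0,0],[0,0,0],[0,0,0]], "hand": [-1,-1,-1,-1]}}

```text
clock: 11.4
position: [0.5669, 0.1719, 0.0457]
ee_rot: [0.0, 0.714, 0.701, 0.0]
contact_force: [0.4, -0.0, 0.3]
width: 0.0
gripper_force: 0.0
```

```bash
python3 - <<'E'
from m import *
t=cam("top","top2");w=cam("wrist","w8");st=status.get_state();print(st["position"],st["contact_force"],st["clock"])
cv2.imwrite("pics/d3.png",np.hstack([cv2.resize(t["pixels"][110:230,105:225,::-1],(400,400),interpolation=cv2.INTER_CUBIC),cv2.copyMakeBorder(cv2.resize(w["pixels"][:,:,::-1],(400,300)),0,100,0,0,0)]))
E
```

```text
[0.56685159 0.17189641 0.04572978] [0.48386943 0.28060757 0.09823865] 11.5
```

View pics/d3.png

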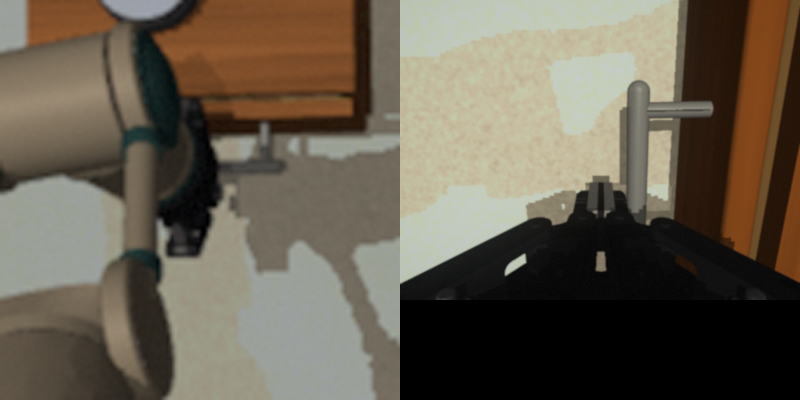

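d3 shows the drawer almost shut with a thin gap left. I keep pushing until force rises.

Emit:
{"op": "apply_moves", "data": {"xyz": [[0,0.02,0],[0,0.01,0],[0,0,0]], "rot": [[0,0,0],[0,0,0],[0,0,0]], "hand": [-1,-1,-1]}}

```text
clock: 11.88
position: [0.5697, 0.1717, 0.0452]
ee_rot: [-0.004, 0.714, 0.7, -0.005]
contact_force: [-11.4, 0.2, 7.8]
width: -0.0002
gripper_force: 5.7
```

Emit:
{"op": "apply_moves", "data": {"xyz": [[0,0.01,0],[0,0.01,0],[0,0,0]], "rot": [[0,0,0],[0,0,0],[0,0,0]], "hand": [-1,-1,-1]}}

```text
clock: 12.25
position: [0.5698, 0.1716, 0.045]
ee_rot: [-0.008, 0.714, 0.7, -0.009]
contact_force: [-22.0, 1.3, 15.7]
width: -0.0005
gripper_force: 11.0
```

Force climbs with no motion, so the drawer is against its stop. I back off and travel to the pan.

Emit:
{"op": "apply_moves", "data": {"xyz": [[0,-0.04,0],[0,-0.14,0],[0,-0.05,-0.1],[0,0,-0.2],[0,0,-0.2],[0,0,-0.1]], "rot": [[0,0,0],[0,0,0],[0,0,0],[0,0,0],[0,0,0],[0,0,0]], "hand": [-1,-1,-1,-1,-1,-1]}}

```text
clock: 13.0
position: [0.515, 0.1732, 0.2299]
ee_rot: [0.002, 0.714, 0.7, 0.003]
contact_force: [0.7, -0.6, 0.1]
width: 0.0002
gripper_force: 0.0
```

Emit:
{"op": "apply_moves", "data": {"xyz": [[-0.19,-0.026,0],[-0.19,-0.026,0],[-0.19,-0.026,0],[-0.19,-0.026,0],[-0.19,-0.026,0],[-0.19,-0.026,0],[-0.19,-0.026,0],[-0.19,-0.026,0]], "rot": [[0,0,0],[0,0,0],[0,0,0],[0,0,0],[0,0,0],[0,0,0],[0,0,0],[0,0,0]], "hand": [0.2,0.2,0.2,0.2,0.2,0.2,0.2,0.2]}}

```text
clock: 14.0
position: [0.4419, -0.2844, 0.226]
ee_rot: [0.001, 0.714, 0.7, 0.0]
contact_force: [1.7, 0.8, 0.5]
width: 0.0512
gripper_force: 0.0
```

Emit:
{"op": "apply_moves", "data": {"xyz": [[0,0,0],[0,0,0],[0,0,0],[0,0,0],[0,0,0],[0,0,0],[0,0,0],[0,0,0]], "rot": [[0,0,0.166],[0,0,0.166],[0,0,0.166],[0,0,0.166],[0,0,0.166],[0,0,0.166],[0,0,0.166],[0,0,0.166]], "hand": [0.2,0.2,0.2,0.2,0.2,0.2,0.2,0.2]}}

```text
clock: 15.0
position: [0.4423, -0.2826, 0.2259]
ee_rot: [0.001, 0.997, 0.078, 0.001]
contact_force: [-0.8, 0.1, -0.0]
width: 0.0511
gripper_force: 0.0
```

```bash
python3 - <<'E'
from m import *
cam("top","top3");cam("wrist","w9a");w=cam("wrist","w9");st=status.get_state();print(st["position"],st["ee_rot"],st["clock"])
t=load("top3")
cv2.imwrite("pics/d4.png",np.hstack([cv2.resize(t["pixels"][90:230,105:245,::-1],(300,300),interpolation=cv2.INTER_CUBIC),cv2.resize(w["pixels"][:,:,::-1],(400,300))]))
E
```

```text
[ 0.44216397 -0.28237067  0.22579488] [5.19195392e-04 9.96635954e-01 8.19529706e-02 4.64222715e-04] 15.15
```

View pics/d4.png

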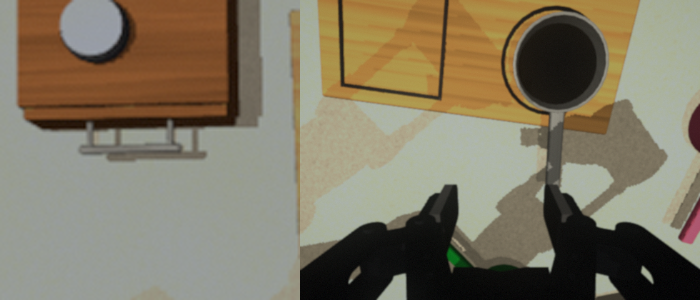

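d4 shows the drawer shut (seam at row ~107) with handle at (130,149). In w9, at full scale, the pan is at about (364,87) and its handle runs from (358,157) to (356,258).

```bash
python3 - <<'E'
from m import *
t=load("top3");t0=load("top0");w=load("w9")
print("handle shut x",onz(t,(165.7,159.5),.062)[0])
def wax(d,box):
    x0,y0,x1,y1=box;g=cv2.cvtColor(d["pixels"],cv2.COLOR_RGB2GRAY)[y0:y1,x0:x1]
    m=cv2.morphologyEx((g<50).astype(np.uint8),cv2.MORPH_OPEN,np.ones((5,5)))
    c=max(cv2.findContours(m,0,1)[0],key=cv2.contourArea);e=cv2.fitEllipse(c)
    return np.array(e[0])+[x0,y0],e[1],e[2]
a=wax(w,(290,20,430,155));b=wax(t0,(325,148,385,200));print(a,b)
print("tri",tri(w,a[0],t0,b[0]))
for z in(.045,.05,.057):print(z,onz(w,a[0],z)[0].round(4),onz(t0,b[0],z)[0].round(4),"diam",a[1][0]*np.linalg.norm(onz(w,a[0],z)-onz(w,a[0]+[1,0],z)))
p=w["pixels"]
for r in range(165,250,10): print(r,p[r,335:385:2].mean(1).astype(int).tolist())
E
```

```text
handle shut x [0.58742895 0.17340208 0.062     ]
(array([359.16464233,  86.14889526]), (109.80613708496094, 123.65956115722656), 13.653436660766602) (array([353.04901505, 174.69906235]), (33.9951057434082, 35.6719970703125), 144.02354431152344)
tri (array([ 0.54597482, -0.34704544, -0.02171258]), np.float64(0.0021674366236641325))
0.045 [ 0.5406 -0.3345  0.045 ] [ 0.5366 -0.3372  0.045 ] diam 0.09404199813659025
0.05 [ 0.5401 -0.3335  0.05  ] [ 0.5359 -0.3365  0.05  ] diam 0.09258845567014617
0.057 [ 0.5395 -0.3321  0.057 ] [ 0.5351 -0.3356  0.057 ] diam 0.09055349621713173
165 [131, 121, 119, 121, 120, 122, 110, 69, 104, 136, 137, 136, 137, 136, 132, 132, 119, 86, 80, 83, 83, 80, 82, 82, 82]
175 [117, 100, 97, 103, 106, 107, 88, 80, 120, 141, 137, 127, 115, 82, 77, 77, 70, 77, 82, 82, 82, 83, 83, 85, 83]
185 [91, 94, 89, 86, 85, 86, 58, 56, 72, 79, 78, 82, 79, 76, 75, 77, 73, 101, 112, 118, 113, 112, 112, 111, 111]
195 [85, 84, 83, 87, 83, 81, 52, 60, 79, 79, 77, 81, 77, 77, 76, 72, 80, 109, 116, 112, 109, 109, 114, 115, 109]
205 [139, 102, 89, 87, 85, 72, 49, 62, 76, 79, 78, 79, 80, 76, 76, 69, 92, 109, 110, 115, 114, 116, 113, 114, 110]
215 [162, 164, 163, 164, 162, 115, 57, 69, 78, 78, 76, 78, 76, 75, 76, 77, 110, 114, 109, 105, 107, 116, 113, 116, 116]
225 [160, 161, 158, 157, 155, 96, 67, 76, 77, 75, 78, 77, 76, 78, 70, 84, 111, 112, 115, 115, 113, 114, 112, 107, 111]
235 [157, 152, 133, 109, 85, 66, 102, 123, 106, 82, 76, 77, 76, 76, 70, 101, 152, 173, 174, 171, 168, 173, 172, 172, 171]
245 [86, 91, 90, 85, 73, 50, 67, 78, 75, 76, 74, 75, 75, 74, 74, 122, 167, 169, 170, 170, 172, 173, 171, 173, 174]
```

```bash
python3 - <<'E'
from m import *
w=load("w9")
P=onz(w,[(359,170),(355.5,240),(350.5,170),(367.5,170)],.056);print(P.round(4).tolist(),np.linalg.norm(P[2]-P[3]))
v=P[0]-P[1];a=np.arctan2(v[1],v[0]);print("handle yaw",np.degrees(a))
# handle end & line from top view: gray bright bar
t=load("top0");g=cv2.cvtColor(t["pixels"],cv2.COLOR_RGB2GRAY)
for r in range(200,240,6):print(r,g[r,352:376].tolist())
# rim of pan in w9: bright ring profile along row/col through wax centre
g=cv2.cvtColor(w["pixels"],cv2.COLOR_RGB2GRAY)
print(g[86,285:312].tolist());print(g[86,405:440].tolist());print(g[5:40,360].tolist());print(g[135:165,362].tolist())
E
```

```text
[[0.4713, -0.3475, 0.056], [0.4068, -0.3587, 0.056], [0.4701, -0.3401, 0.056], [0.4725, -0.3549, 0.056]] 0.014965822056340679
handle yaw 9.850923139511103
200 [117, 117, 112, 95, 107, 128, 124, 122, 117, 107, 90, 83, 107, 128, 127, 127, 128, 127, 127, 127, 127, 126, 127, 128]
206 [117, 126, 141, 141, 113, 98, 126, 123, 120, 118, 109, 96, 97, 101, 125, 146, 147, 147, 147, 147, 146, 147, 146, 147]
212 [147, 143, 139, 138, 139, 112, 95, 122, 123, 120, 116, 110, 98, 96, 102, 125, 145, 147, 147, 147, 147, 147, 146, 146]
218 [147, 143, 139, 140, 140, 140, 116, 99, 120, 123, 118, 117, 113, 95, 90, 103, 125, 146, 145, 146, 148, 147, 147, 146]
224 [148, 146, 146, 143, 140, 140, 137, 119, 98, 119, 126, 121, 118, 116, 102, 91, 101, 126, 147, 146, 147, 147, 147, 146]
230 [145, 146, 145, 146, 143, 139, 140, 140, 120, 94, 117, 128, 122, 120, 117, 103, 90, 99, 124, 147, 146, 146, 147, 146]
236 [146, 147, 147, 147, 147, 146, 143, 146, 147, 129, 102, 117, 132, 125, 122, 117, 107, 97, 100, 101, 126, 146, 146, 146]
[50, 83, 110, 128, 135, 138, 132, 129, 125, 127, 126, 123, 128, 137, 150, 150, 129, 97, 67, 45, 40, 30, 20, 22, 24, 26, 26]
[23, 23, 27, 21, 23, 24, 24, 23, 25, 29, 45, 56, 60, 60, 58, 56, 56, 55, 58, 59, 56, 55, 74, 111, 133, 133, 129, 136, 144, 149, 147, 149, 148, 146, 148]
[141, 135, 110, 67, 33, 27, 24, 30, 49, 87, 124, 135, 132, 130, 132, 123, 97, 66, 42, 42, 44, 42, 41, 42, 42, 43, 38, 30, 27, 25, 23, 26, 21, 23, 24]
[24, 25, 22, 23, 20, 24, 25, 21, 22, 27, 38, 48, 52, 53, 51, 52, 53, 58, 82, 116, 129, 127, 129, 130, 134, 138, 140, 139, 137, 137]
```

Emit:
{"op": "apply_moves", "data": {"xyz": [[0,0.114,0],[0,0.114,0],[0,0,0.17],[0,0,0.17],[0,0,0.17],[0,0,0.1],[0,0,0.04],[0,0,0]], "rot": [[0,0,0],[0,0,0],[0,0,0],[0,0,0],[0,0,0],[0,0,0],[0,0,0],[0,0,0]], "hand": [0.2,0.2,0.2,0.2,0.2,0.2,0.2,0.2]}}

```text
clock: 16.15
position: [0.453, -0.3496, 0.0305]
ee_rot: [-0.0, 0.997, 0.081, -0.0]
contact_force: [0.1, -0.0, 0.0]
width: 0.0511
gripper_force: 0.0
```

```bash
python3 - <<'E'
from m import *
w=cam("wrist","w10");st=status.get_state();print(st["position"],st["ee_rot"],st["contact_force"],st["clock"])
g=cv2.cvtColor(w["pixels"],cv2.COLOR_RGB2GRAY)
# predicted handle edges between pan and fingers at the top face, and actual profile
for d in(.065,.075,.085):
    c=np.array([.537-.985*d,-.3355-.171*d,.056]);n=np.array([.171,-.985,0])*.009
    q=proj(w,[c-n,c,c+n]);print(d,q.round(0).tolist());r=int(q[1,1]);r=min(max(r,0),419)
    print(g[r,200:360:5].tolist())
E
```

```text
[ 0.45351416 -0.3500939   0.03137535] [6.49063778e-04 9.96709888e-01 8.10468995e-02 6.15369762e-04] [ 0.33069584 -0.38222346  0.34826454] 16.2
0.065 [[257.0, 254.0], [282.0, 253.0], [308.0, 253.0]]
[242, 242, 240, 234, 227, 145, 144, 145, 141, 144, 138, 139, 120, 168, 185, 181, 182, 179, 177, 136, 129, 91, 105, 137, 112, 101, 104, 104, 111, 109, 110, 143]
0.075 [[258.0, 279.0], [283.0, 279.0], [308.0, 279.0]]
[82, 59, 38, 40, 106, 238, 236, 215, 181, 180, 178, 219, 179, 91, 96, 93, 97, 95, 95, 94, 96, 87, 145, 180, 180, 183, 184, 184, 152, 24, 27, 28]
0.085 [[258.0, 304.0], [283.0, 304.0], [307.0, 304.0]]
[41, 37, 35, 40, 120, 242, 242, 242, 241, 241, 242, 239, 226, 91, 95, 93, 96, 95, 94, 93, 94, 83, 162, 176, 179, 175, 173, 177, 160, 25, 26, 22]
```

The handle is within 1 px of its predicted place. Gripping now.

Emit:
{"op": "apply_moves", "data": {"xyz": [[0,0,0],[0,0,0],[0,0,0],[0,0,0]], "rot": [[0,0,0],[0,0,0],[0,0,0],[0,0,0]], "hand": [-1,-1,-1,-1], "force": 60}}

```text
clock: 16.7
position: [0.4535, -0.3503, 0.032]
ee_rot: [0.001, 0.997, 0.081, 0.001]
contact_force: [-1.8, -0.7, 7.1]
width: 0.0168
gripper_force: 60.2
```

Emit:
{"op": "apply_moves", "data": {"xyz": [[0,0,-0.003],[0,0,-0.003],[0,0,0]], "rot": [[0,0,0],[0,0,0],[0,0,0]], "hand": [-1,-1,-1]}}

```text
clock: 17.08
position: [0.4528, -0.3493, 0.0322]
ee_rot: [-0.0, 0.997, 0.081, 0.0]
contact_force: [1.7, -0.9, -0.9]
width: 0.0169
gripper_force: 59.2
```

Unloaded vertically. I slide at about 0.1 m/s.

Emit:
{"op": "apply_moves", "data": {"xyz": [[0.003,-0.02,0],[0.006,-0.04,0],[0.007,-0.045,0],[0.007,-0.045,0],[0.007,-0.045,0],[0.007,-0.045,0],[0.007,-0.045,0],[0.007,-0.045,0]], "rot": [[0,0,0],[0,0,0],[0,0,0],[0,0,0],[0,0,0],[0,0,0],[0,0,0],[0,0,0]], "hand": [-1,-1,-1,-1,-1,-1,-1,-1]}}

```text
clock: 18.08
position: [0.4519, -0.2482, 0.0324]
ee_rot: [-0.0, 0.997, 0.081, -0.0]
contact_force: [-0.7, -1.2, -2.5]
width: 0.0169
gripper_force: 59.1
```

Emit:
{"op": "apply_moves", "data": {"xyz": [[0.008,-0.05,0.002],[0.008,-0.05,0],[0.008,-0.05,0],[0.008,-0.05,0],[0.008,-0.05,0],[0.008,-0.05,0],[0.006,-0.035,0],[0.004,-0.02,0]], "rot": [[0,0,0],[0,0,0],[0,0,0],[0,0,0],[0,0,0],[0,0,0],[0,0,0],[0,0,0]], "hand": [-1,-1,-1,-1,-1,-1,-1,-1]}}

```text
clock: 19.08
position: [0.4523, -0.1409, 0.0321]
ee_rot: [0.0, 0.997, 0.081, 0.0]
contact_force: [0.2, -4.7, 5.1]
width: 0.0171
gripper_force: 60.0
```

Emit:
{"op": "apply_moves", "data": {"xyz": [[0,0,0],[0,0,0]], "rot": [[0,0,0],[0,0,0]], "hand": [-1,-1]}}

```text
clock: 19.32
position: [0.4521, -0.1403, 0.0319]
ee_rot: [-0.001, 0.997, 0.08, 0.0]
contact_force: [0.4, -0.3, 5.1]
width: 0.0167
gripper_force: 60.1
```

```bash
python3 - <<'E'
from m import *
for i in range(3):
  w=cam("wrist",f"w11{i}");st=status.get_state();print(st["position"],st["contact_force"])
t=cam("top","top4");cam("scene","scene4")
g=cv2.cvtColor(w["pixels"],cv2.COLOR_RGB2GRAY)
gt=cv2.cvtColor(t["pixels"],cv2.COLOR_RGB2GRAY)
C=np.array([.5357,-.1268,.012]);b=np.radians(1);ex=np.array([np.cos(b),np.sin(b),0]);ey=np.array([-np.sin(b),np.cos(b),0])
for n,d,G in(("w",w,g),("t",t,gt)):
  for m,e in(("+x",ex),("-x",-ex),("+y",ey),("-y",-ey)):
    s=np.arange(.040,.076,.002); q=proj(d,C+s[:,None]*e)
    v=[int(G[int(round(y)),int(round(x))]) if 0<=x<559.5 and 0<=y<419.5 else -1 for x,y in q];print(n,m,q[0].round(),q[-1].round(),v)
E
```

```text
[ 0.45213544 -0.14029739  0.03193368] [1.67151586 0.0179933  6.51066626]
[ 0.45213333 -0.14034015  0.03191813] [0.92430739 0.77639563 6.63881271]
[ 0.45213726 -0.14031467  0.0319317 ] [0.42443864 0.67836506 7.31431153]
w +x [296. -36.] [ 310. -141.] [-1, -1, -1, -1, -1, -1, -1, -1, -1, -1, -1, -1, -1, -1, -1, -1, -1, -1]
w -x [269. 164.] [259. 234.] [30, 28, 30, 32, 33, 33, 35, 76, 81, 82, 84, 84, 83, 161, 187, 150, 165, 158]
w +y [188.  57.] [106.  44.] [26, 29, 29, 29, 28, 28, 28, 30, 26, 58, 63, 58, 59, 64, 65, 64, 133, 207]
w -y [374.  86.] [451.  97.] [35, 34, 34, 35, 36, 37, 35, 35, 33, 97, 96, 95, 96, 100, 102, 91, 222, 205]
t +x [276. 164.] [276. 152.] [20, 20, 20, 21, 24, 24, 40, 50, 64, 64, 93, 83, 83, 56, 108, 108, 134, 131]
t -x [277. 192.] [278. 204.] [133, 136, 137, 137, 138, 137, 135, 135, 132, 129, 129, 126, 124, 122, 122, 119, 118, 118]
t +y [263. 179.] [251. 179.] [112, 116, 117, 117, 118, 122, 118, 118, 97, 61, 61, 44, 42, 43, 43, 100, 128, 128]
t -y [291. 178.] [303. 177.] [20, 21, 21, 22, 31, 51, 51, 106, 124, 124, 88, 65, 20, 20, 63, 112, 112, 134]
```

Emit:
{"op": "apply_moves", "data": {"xyz": [[0,0,-0.0015],[0,0,0],[0,0,0]], "rot": [[0,0,0],[0,0,0],[0,0,0]], "hand": [-1,-1,-1]}}

```text
clock: 19.95
position: [0.4521, -0.1406, 0.032]
ee_rot: [-0.001, 0.997, 0.081, 0.0]
contact_force: [2.0, 2.5, 2.4]
width: 0.0167
gripper_force: 59.6
```

Emit:
{"op": "apply_moves", "data": {"xyz": [[0,0,0],[0,0,0],[0,0,0],[0,0,-0.05],[0,0,-0.19],[0,0,-0.19],[0,0,-0.19],[0,0,-0.1]], "rot": [[0,0,0],[0,0,0],[0,0,0],[0,0,0],[0,0,0],[0,0,0],[0,0,0],[0,0,0]], "hand": [0.2,0.2,0.2,0.2,0.2,0.2,0.2,0.2]}}

```text
clock: 20.95
position: [0.4527, -0.1418, 0.2515]
ee_rot: [0.001, 0.997, 0.081, 0.002]
contact_force: [0.4, -0.7, -0.8]
width: 0.0513
gripper_force: 0.0
```

Emit:
{"op": "apply_moves", "data": {"xyz": [[0,0,0],[0,0,0],[0,0,0]], "rot": [[0,0,0],[0,0,0],[0,0,0]], "hand": [0.2,0.2,0.2]}}

```text
clock: 21.32
position: [0.451, -0.1409, 0.2465]
ee_rot: [-0.001, 0.997, 0.081, -0.002]
contact_force: [0.4, -0.1, 0.5]
width: 0.0512
gripper_force: 0.0
```

```bash
python3 - <<'E'
from m import *
w=cam("wrist","w12_");t=cam("top","top5");st=status.get_state();print(st["position"],st["clock"])
C=np.array([.5357,-.1268,.012]);b=np.radians(1);ex=np.array([np.cos(b),np.sin(b),0]);ey=np.array([-np.sin(b),np.cos(b),0])
g=cv2.cvtColor(w["pixels"],cv2.COLOR_RGB2GRAY)
print(proj(w,[C,C+[0,0,.045]]).round(1), "square corners",proj(w,[C+.0655*(a*ex+c*ey) for a in(-1,1) for c in(-1,1)]).round(1).tolist())
c=proj(w,C+[0,0,.045])[0].round().astype(int)
print("row",c,g[c[1],max(0,c[0]-100):c[0]+100:2].tolist());print("col",g[0:min(419,c[1]+110):2,c[0]-25].tolist())
E
```

```text
[ 0.45136439 -0.14101475  0.24682612] 21.425
[[281.1  91.6]
 [281.1  89.2]] square corners [[333.5, 165.5], [209.9, 147.5], [358.7, 30.6], [222.4, 8.6]]
row [281  89] [169, 169, 146, 133, 139, 134, 128, 124, 121, 122, 122, 124, 124, 125, 126, 115, 55, 39, 69, 127, 116, 60, 37, 36, 35, 26, 24, 19, 23, 19, 17, 20, 22, 18, 20, 22, 19, 18, 20, 18, 20, 19, 15, 18, 19, 16, 18, 20, 18, 16, 21, 14, 17, 16, 17, 17, 18, 20, 18, 22, 19, 20, 16, 23, 24, 19, 20, 21, 18, 21, 21, 21, 22, 21, 22, 25, 38, 55, 56, 57, 126, 138, 75, 23, 47, 117, 136, 135, 135, 134, 133, 133, 135, 134, 134, 135, 132, 134, 134, 133]
col [134, 136, 137, 142, 140, 136, 70, 35, 40, 98, 127, 129, 129, 128, 132, 95, 41, 37, 32, 34, 34, 28, 22, 21, 20, 22, 19, 17, 20, 20, 18, 20, 20, 20, 19, 17, 23, 21, 16, 18, 19, 18, 20, 19, 16, 22, 17, 17, 17, 18, 19, 20, 16, 18, 20, 19, 21, 21, 20, 19, 19, 21, 23, 23, 21, 25, 24, 30, 45, 46, 45, 57, 103, 114, 135, 141, 100, 40, 54, 129, 145, 147, 148, 151, 151, 146, 140, 166, 170, 171, 171, 171, 172, 171, 171, 172, 172, 171, 173, 173]
```

```bash
python3 - <<'E'
from m import *
a,b,c=[cv2.cvtColor(load(n)["pixels"],cv2.COLOR_RGB2GRAY).astype(int) for n in("top0","top3","top5")]
for n,x,y in(("drawer",slice(140,200),slice(135,165)),):print(n,np.abs(b[y,x]-c[y,x]).mean(),(np.abs(b[y,x]-c[y,x])>40).sum())
for n,x,y in(("shoe/bottle",slice(245,375),slice(95,140)),("tin",slice(130,168),slice(85,120))):print(n,np.abs(a[y,x]-c[y,x]).mean(),(np.abs(a[y,x]-c[y,x])>40).sum())
job.sign_off()
E
```

```text
drawer 3.1844444444444444 0
shoe/bottle 2.2673504273504275 0
tin 2.386466165413534 0
the job is handed in; nothing more can be done
```

I handed the job in at about 21 s: the brush lies bristles down in the shut drawer, the pan was slid to within about 3 mm of the square's centre and let go, and the shoe, bottle and tin did not move; no verdict came back.

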